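# Make up the accessory kits for two pressure washers

## Task

Make up the two accessory kits from the stock on the cardboard sheet: the red tray gets the white foam bottle, the red turbo nozzle and the orange hose connector, the grey tray gets the black-and-yellow fan nozzle and the blue hose connector. Bottle, turbo nozzle and connectors stand upright on the tray floor in the bottle, nozzle and connector compartments (large end, middle and small end), and the fan nozzle lies in the long channel. The green soap nozzle, the tape roll and the screwdriver are not part of these kits: leave them where they are.

Things in the scene. Friction and masses are not known exactly. Their poses are not given: they have to be found in the camera images.
- red_tray: Red kit tray, fixed, left or right of the stock, +x end away from the robot (within 0.25 rad). 228 x 142 mm over the rim (x, y). Origin: centre of underside, on the bench; floor 4 mm thick; walls and 3 mm ribs up to z 13 mm. Row of compartments at y = -24.5 mm, each 76 mm in y: connector x = -76 (60 long, small end), nozzle x = -9 (68, middle), bottle x = +67 (78, large end).
- grey_tray: Grey kit tray, fixed, on the other side of the stock; same moulding, axes and compartments as the red tray. In both, beside the row of three compartments, the long channel runs along the +y side: 212 x 46 mm, centre at x = 0, y = +39.5 mm, same floor and wall heights. The grey tray's bottle and nozzle compartments stay empty.
- foam_bottle: Empty white foam bottle, 70 g: round body 56 mm in diameter, z 0 to 56 mm, a shoulder, then a blue ribbed cap 36 mm in diameter, z 70 to 97 (grip there), black stub to 102. Origin: centre of its underside; z up. Starts upright on the cardboard sheet, which is 4 mm thick (underside at z = 4 mm), in any of six places.
- turbo_nozzle: Turbo nozzle, 120 g, standing on its black rubber bumper (44 mm diameter, 14 mm high): red tapering body, straight black grip 28 mm in diameter, z 52 to 78 mm (grip there), steel stub with lugs (24 mm across) to z 92. Origin: centre of its underside; z up. Starts upright on the cardboard sheet, in any of six places.
- orange_connector: Orange hose connector, 50 g, standing on its black ribbed nut (36 mm diameter, z 0 to 20 mm). Above it the orange collar, 34 mm in diameter, z 20 to 46: grip there; spigot 20 mm in diameter of the same colour to z 55. Origin: centre of its underside; z up. Starts upright on the cardboard sheet, in any of six places.
- blue_connector: Blue hose connector, 50 g, standing on its black ribbed nut (36 mm diameter, z 0 to 20 mm). Above it the blue collar, 34 mm in diameter, z 20 to 46: grip there; spigot 20 mm in diameter of the same colour to z 55. Origin: centre of its underside; z up. Starts upright on the cardboard sheet, in any of six places.
- fan_nozzle: Fan nozzle, 90 g, lying, 130 mm long: black flat-sided grip 26 x 26 mm, x -40 to +32 mm; yellow sleeve 26 mm in diameter at the +x end; steel stub 16 mm in diameter at the -x end. Origin: its centre, 13 mm above what it lies on; x along its length. Starts on the sheet, +x end away from the robot (within 0.4 rad). In the tray it may point either way.
- soap_nozzle: Bystander, leave: green soap nozzle, loose, standing on the sheet among the stock; 32 mm in diameter at the foot, tapering above 30 mm to a black neck 20 mm in diameter, 76 mm tall. Origin: centre of its underside.
- tape_roll: Bystander, leave: amber roll of packing tape, loose, lying flat beyond the sheet; 96 mm diameter, 48 mm high. Origin: centre of its underside.
- screwdriver: Bystander, leave: screwdriver with yellow handle, loose, 200 mm long, lying beyond the sheet; x along it, handle to -x.

How it is judged:
By the outcome, as a careful person would: the job done as asked, in the order asked, and still so for the second after the job is handed in, with the robot touching nothing.
It also fails if it takes over 141 s, if anything falls off the work surface, if the arm or the gripper's body presses on something with over 40 N, if the wrist force passes 120 N, or if a joint passes its speed limit or range.

## Robot

A 6-joint arm with a two-finger parallel gripper is mounted at the origin on the work surface. World frame = base frame: x ahead of the robot, y to its left, z up, the work surface at z = 0. Lengths are in m, angles in degrees, forces in N, time in s.
With the tool pointing down it reaches from about 0.35 to 0.875 m from the base axis. Payload 4.2 kg.
Tool frame: the origin (TCP) lies between the finger pads; the fingertips stand 17 mm ahead of it and the grasp point (between the pads) lies 2 mm behind it; z points along the fingers, y is the line along which they close (so a half turn about z gives the same grasp; the last joint's range is limited). The gripper opens to 87 mm and grips with 3 to 60 N. Pads are 19 mm wide; open, the fingers measure 117 mm over their backs; the gripper's body (75 mm by 190 mm) begins 51 mm behind the grasp point.
Start: joints at [79.274, 22.042, 0.453, 0, -68.411, -14.817], TCP at [0.269, 0.564, 0.24] pointing down, gripper open.
Joint ranges: [-179.83, 179.83], [-69.29, 118.12], [-61.27, 80.66], [-181.25, 117.63], [-171.15, -9.14], [-177.46, 177.46]. Speed limits (degrees/s): [159.86, 159.86, 180, 180, 180, 180].

## Interface

Orientations are given as a 3x3 rotation matrix whose columns are the frame's x, y, z axes.
In Python, from station import r gives the robot as it stands.
- The arm moves only by the tool servo_tool, never from a script. Its argument "targets" is a list of rows, each a list of 5 numbers: the shift along the world's x, y, z in units of 30 mm (1.0 is 30 mm), then the turn about the world's z in rad, then the finger opening in mm, from 0 to 87. In form: [[x, y, z, turn, gripper], ...]. A call has exactly 5 rows; each row is the pose to reach, as a shift and turn from the pose commanded when the call began; what a row does not reach only later rows make up. A row lasts 1/12 s, in which the tool goes at most 41.7 mm and 7.16 degrees, less where a joint would pass 70% of its speed; a pose out of reach is approached as far as the arm can. A call with a gripper value outside its range is refused whole. The fingers move at their own pace and stop on an object; the grip force is fixed at half the most. Time passes only in rows, so rows that repeat a pose let the fingers close, or fill a call up. It gives the time, the measured TCP pose, the force, the opening and the grip force at its end, in the units of the state.
- r.sense(): the state, without advancing time (a new reading comes with each control period).
- r.capture(name): name is "scene" or "top" or "wrist"; returns a dict with "pixels" (420x560x3 uint8, red, green, blue), "fx", "fy", "cx", "cy" (pixels), "world_from_camera" (4x4, takes a point from camera to world coordinates). Camera axes: x right, y down, z forward; pixel columns grow to the right and rows downward; lengths in m; the calibration is good to about 2 mm. A picture is of the moment at which its call begins. There is no depth.
- r.finish_job(): hands the job in; it is judged then, once.
The state is a dict: "time_s": time; "joints": joint angles; "joint_velocities": joint speeds; "effort": joint torques, N m; "tcp_pos": TCP position; "ee_rot": TCP orientation; "wrist_force": force on the tool from outside, world axes, zero at the start; "moment": the same for the moment, N m; "gripper_width": opening from 0.0 (shut) to 1.0 (fully open); "gripper_force": force on a finger pad.
Only numpy, scipy, OpenCV 4.12 (cv2) and the standard library are available. Lean on these libraries where they do the work, as an engineer would, in place of code of your own. Each camera call takes 0.05 s, during which the arm holds its last target. There are 200 camera calls.

## Working session

There is one attempt and no reset: what is moved stays moved. The work goes in short steps, Python scripts to look and compute and a tool call to move; the robot and the scene stay as the last step left them, time stands still between calls to the robot, and variables do not carry over. Pictures are saved under pics/ and viewed, at most 15 in all, crops included, and the job is handed in when it is done.

Besides the shell and the picture viewer there is one more tool, called after "Request:" as a command line: name --pt "numbers of a row" for each row, then --argument value for the rest. servo_tool: Moves the arm, as the interface text tells. Its arguments: {"type":"object","properties":{"targets":{"type":"array","items":{"type":"array","items":{"type":"number"}}}},"required":["targets"]}

```bash
ls; mkdir -p pics; cat > h.py <<'E'
import numpy as np, cv2
from station import r
def cap(n):
    c=r.capture(n); c['pixels']=np.array(c['pixels'],dtype=np.uint8); return c
def save(c,f): cv2.imwrite('pics/'+f,c['pixels'][:,:,::-1])
def ray(c,u,v):
    T=np.array(c['world_from_camera']); d=T[:3,:3]@np.array([(u-c['cx'])/c['fx'],(v-c['cy'])/c['fy'],1]); return T[:3,3],d
def onz(c,u,v,z):
    o,d=ray(c,u,v); return o+d*(z-o[2])/d[2]
def proj(c,p):
    T=np.linalg.inv(np.array(c['world_from_camera'])); q=T[:3,:3]@np.array(p)+T[:3,3]; return c['fx']*q[0]/q[2]+c['cx'],c['fy']*q[1]/q[2]+c['cy']
def meet(r1,r2):
    (a,d),(b,e)=r1,r2; s=np.linalg.lstsq(np.c_[d,-e],b-a,rcond=None)[0]; p,q=a+d*s[0],b+e*s[1]; return (p+q)/2,np.linalg.norm(p-q)
E
python3 - <<'E'
from h import *
for n in ['top','scene','wrist']:
    c=cap(n); save(c,n+'0.png'); print(n,c['fx'],c['cx'],c['cy'],np.round(c['world_from_camera'],3).tolist())
s=r.sense(); print(s['tcp_pos'],np.round(s['ee_rot'],3).tolist(),s['time_s'])
E
```

```text
pics
top 497.8198067445576 284.93440501148683 211.68249587157783 [[-0.029, -0.986, 0.162, 0.435], [-1.0, 0.029, 0.0, -0.001], [-0.005, -0.162, -0.987, 1.111], [0.0, 0.0, 0.0, 1.0]]
scene 482.4170495732228 288.3242115452849 211.15426481331738 [[-0.648, 0.529, -0.549, 1.159], [0.762, 0.456, -0.46, 0.476], [0.007, -0.716, -0.698, 0.752], [0.0, 0.0, 0.0, 1.0]]
wrist 376.89952099633064 277.4398530937719 208.37864726658535 [[-0.432, -0.875, -0.22, 0.329], [-0.902, 0.42, 0.101, 0.535], [0.004, 0.242, -0.97, 0.382], [0.0, 0.0, 0.0, 1.0]]
[0.26930264 0.56355563 0.23873461] [[0.902, -0.431, -0.001], [-0.431, -0.902, -0.002], [0.0, 0.002, -1.0]] 0.15
```

View pics/top0.png

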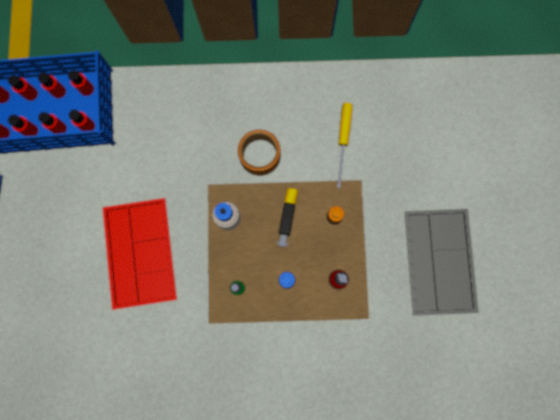

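View pics/scene0.png

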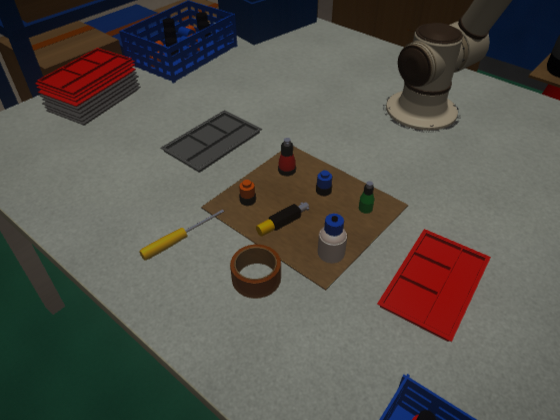

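The top view shows the red tray on the left (~140,255) and the grey tray on the right (~441,262). The stock is bottle (225,213), fan nozzle (288,217), orange (336,214), turbo (339,279), blue (287,280) and soap (237,287). The scene view confirms this, and no item hides another.

```bash
cat > m.py <<'E'
from h import *
def mask(c,lo,hi,box):
    hsv=cv2.cvtColor(c['pixels'],cv2.COLOR_RGB2HSV); m=cv2.inRange(hsv,np.array(lo),np.array(hi)); z=np.zeros_like(m); x0,y0,x1,y1=box; z[y0:y1,x0:x1]=m[y0:y1,x0:x1]
    n,l,st,ce=cv2.connectedComponentsWithStats(z); k=1+np.argmax(st[1:,4]); return (l==k).astype(np.uint8)*255,ce[k],st[k]
def rect(m):
    cs=cv2.findContours(m,cv2.RETR_EXTERNAL,cv2.CHAIN_APPROX_NONE)[0]; return cv2.boxPoints(cv2.minAreaRect(cv2.convexHull(max(cs,key=cv2.contourArea))))
def quad(m):
    cs=cv2.findContours(m,cv2.RETR_EXTERNAL,cv2.CHAIN_APPROX_NONE)[0]; h=cv2.convexHull(max(cs,key=cv2.contourArea))
    return cv2.approxPolyN(h,4,ensure_convex=True).reshape(-1,2) if hasattr(cv2,'approxPolyN') else rect(m)
E
python3 - <<'E'
from m import *
t=cap('top'); s=cap('scene')
B=dict(
 cap=([100,120,60],[130,255,255],(205,195,245,235),(315,205,355,245)),
 blue=([100,120,60],[130,255,255],(270,265,305,295),(310,165,340,200)),
 orange=([5,150,80],[20,255,255],(320,200,350,230),(235,175,265,210)),
 yellow=([20,150,80],[35,255,255],(280,185,300,210),(250,215,280,240)))
for k,(lo,hi,b1,b2) in B.items():
    _,c1,s1=mask(t,lo,hi,b1); _,c2,s2=mask(s,lo,hi,b2)
    p,g=meet(ray(t,*c1),ray(s,*c2)); print(k,np.round(c1,1),s1[2:],np.round(c2,1),s2[2:],np.round(p,4),'gap',round(g,4))
for nm,lo,hi,b1,b2 in [('red',[0,150,80],[6,255,255],(95,190,185,315),(370,220,500,340)),('grey',[0,0,20],[179,60,112],(395,200,485,320),(155,105,270,175))]:
    qs=[]
    for c,b in ((t,b1),(s,b2)):
        m,_,st=mask(c,lo,hi,b); q=quad(m); qs.append(q)
        w=np.array([onz(c,*p,.013) for p in q]); print(nm,st,q.tolist(),np.round(w,3)[:,:2].tolist(),[round(float(np.linalg.norm(w[i]-w[i-1])),3) for i in range(4)], w.mean(0).round(4))
    h=[]
    for p in qs[0]:
        best=min((np.linalg.norm(onz(t,*p,.013)-onz(s,*q,.013)),tuple(map(float,q))) for q in qs[1])
        h.append(meet(ray(t,*p),ray(s,*best[1]))[0][2])
    print('corner heights',np.round(h,4))
def crop(c,b,k): x0,y0,x1,y1=b; return cv2.resize(c['pixels'][y0:y1,x0:x1],None,fx=k,fy=k,interpolation=cv2.INTER_CUBIC)
a=crop(t,(200,175,370,325),4); cv2.imwrite('pics/tc.png',a[:,:,::-1])
a=crop(s,(200,130,400,280),4); cv2.imwrite('pics/sc.png',a[:,:,::-1])
E
```

```text
cap [223.1 211.4] [ 17  18 220] [334.2 220.4] [ 19  14 172] [0.6059 0.1273 0.0969] gap 0.0004
blue [286.5 279.7] [ 16  16 193] [324.4 175.7] [ 14  11 105] [4.64e-01 2.00e-04 4.81e-02] gap 0.0012
orange [335.8 213.7] [ 18  18 245] [246.4 184.6] [ 16  12 132] [ 0.6024 -0.1106  0.0495] gap 0.002
yellow [290.9 195.5] [ 15  18 206] [265.7 225.6] [ 18  15 152] [ 0.6494 -0.0138  0.0219] gap 0.0019
red [ 103  199   73  110 6432] [[176, 299], [112, 309], [102, 207], [164, 198]] [[0.43, 0.242], [0.412, 0.381], [0.638, 0.41], [0.654, 0.271]] [0.226, 0.14, 0.227, 0.14] [0.5337 0.3259 0.013 ]
red [ 377  229  114  111 6757] [[490, 257], [451, 341], [377, 303], [424, 229]] [[0.414, 0.381], [0.639, 0.409], [0.656, 0.269], [0.431, 0.242]] [0.14, 0.227, 0.141, 0.226] [0.535  0.3254 0.013 ]
corner heights [0.012  0.0118 0.0122 0.0127]
grey [ 406  210   71  104 6166] [[477, 311], [414, 314], [405, 212], [467, 209]] [[0.386, -0.409], [0.383, -0.272], [0.607, -0.268], [0.609, -0.407]] [0.224, 0.136, 0.223, 0.139] [ 0.4963 -0.3389  0.013 ]
grey [ 160  109  103   64 3234] [[265, 129], [199, 173], [157, 148], [224, 109]] [[0.38, -0.261], [0.617, -0.257], [0.62, -0.411], [0.383, -0.413]] [0.152, 0.238, 0.154, 0.237] [ 0.5001 -0.3352  0.013 ]
corner heights [ 0.0164  0.0109 -0.0001  0.0067]
```

View pics/tc.png

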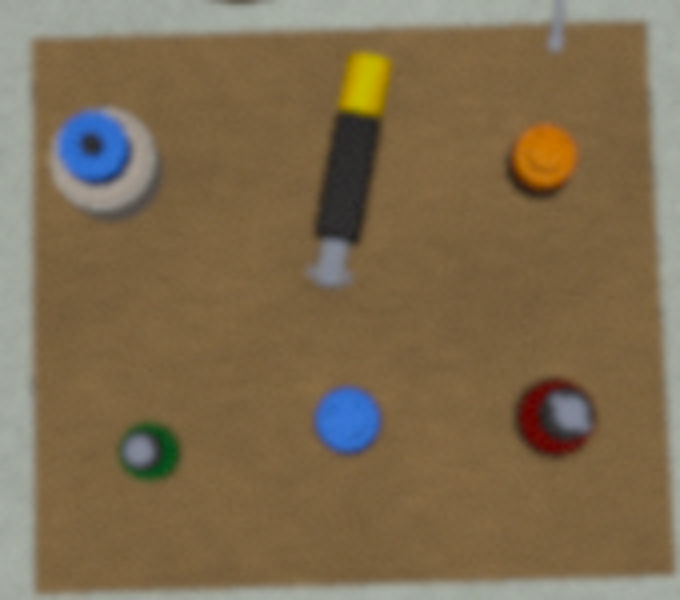

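View pics/sc.png

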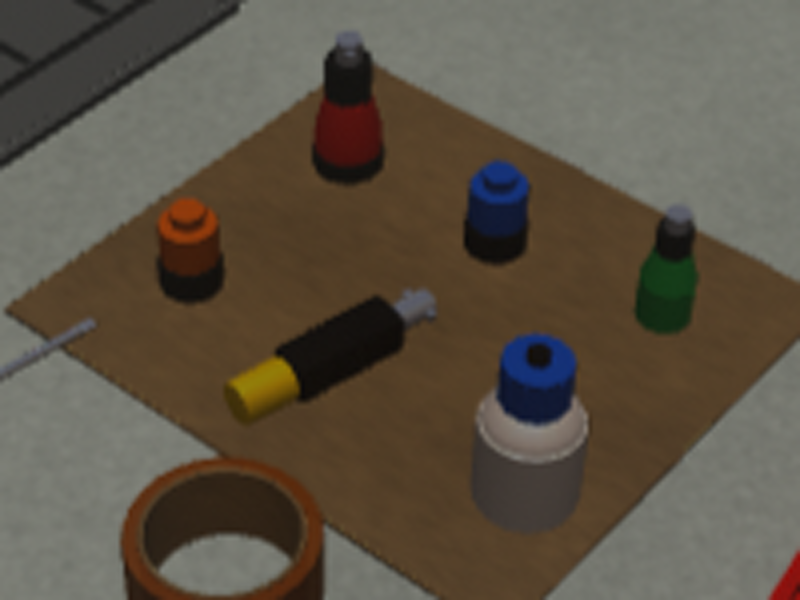

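The crops show the turbo stub top at top-view pixel (342.5,278) and scene pixel (287,139). The fan's yellow end is at top-view (292.8,189.3), and its grip meets the steel at (284.3,235). All the stock is upright except the fan nozzle, which lies as described.

```bash
python3 - <<'E'
from m import *
t=cap('top'); s=cap('scene')
print('turbo',meet(ray(t,342.5,277.7),ray(s,287,139.2)))
m,c1,_=mask(t,[0,120,30],[8,255,255],(320,260,360,300)); (cx,cy),rad=cv2.minEnclosingCircle(np.argwhere(m)[:,::-1].astype(np.float32)); print('turbo red circ z.018',cx,cy,rad,onz(t,cx,cy,.018))
for n,z in (('blue',.05),('orange',.05)): 
    u=dict(blue=(286.5,279.7),orange=(335.8,213.7))[n]; print(n,onz(t,*u,z))
print('cap z.1',onz(t,223.1,211.4,.101))
# fan: two views, joints sleeve/grip and grip/steel
f=lambda a,b:(200+a/4,175+b/4); g=lambda a,b:(200+a/4,130+b/4)
print('fan joint1',meet(ray(t,*f(360,113)),ray(s,*g(289,375))),'joint2',meet(ray(t,*f(337,240)),ray(s,*g(396,322))))
# fan black grip blob
hsv=cv2.cvtColor(t['pixels'],cv2.COLOR_RGB2HSV)
m=np.zeros(hsv.shape[:2],np.uint8); b=(272,200,305,240); m[b[1]:b[3],b[0]:b[2]]=cv2.inRange(hsv,np.array([0,0,0]),np.array([179,255,62]))[b[1]:b[3],b[0]:b[2]]
bp=rect(m); w=np.array([onz(t,*p,.03) for p in bp]); print('grip',bp.round(1).tolist(),w.round(3)[:,:2].tolist(),w.mean(0))
e=onz(t,*f(371,55),.017); k=onz(t,*f(329,285),.017); d=e-k; print('ends',e,k,(e+k)/2,np.linalg.norm(d),np.degrees(np.arctan2(d[1],d[0])))
for hi in (60,75,90,105):
  for c,b in ((t,(395,200,485,320)),(s,(150,100,275,180))):
    mm,_,st=mask(c,[0,0,10],[179,70,hi],b); mm=cv2.morphologyEx(mm,cv2.MORPH_CLOSE,np.ones((5,5)))
    q=quad(mm); w=np.array([onz(c,*p,.013) for p in q]); print(hi,st,q.tolist(),[round(float(np.linalg.norm(w[i]-w[i-1])),3) for i in range(4)],w.mean(0).round(4))
w=np.array([onz(t,*p,.013) for p in [[176, 299], [112, 309], [102, 207], [164, 198]]])
d=w[3]-w[0]+w[2]-w[1]; print('red yaw',np.arctan2(d[1],d[0]))
w=np.array([onz(t,*p,.013) for p in [[477, 311], [414, 314], [405, 212], [467, 209]]])
d=w[3]-w[0]+w[2]-w[1]; print('grey yaw',np.arctan2(d[1],d[0]))
def crop(c,b,k): x0,y0,x1,y1=b; return cv2.resize(c['pixels'][y0:y1,x0:x1],None,fx=k,fy=k,interpolation=cv2.INTER_CUBIC)
a=np.hstack([crop(t,(395,200,485,320),4),crop(s,(155,100,265,220),4)]); cv2.imwrite('pics/gc.png',a[:,:,::-1])
E
```

```text
turbo (array([ 0.46321741, -0.11282906,  0.09505433]), np.float64(0.0003117936414579919))
turbo red circ z.018 338.0769348144531 279.0769348144531 9.328097343444824 [ 0.46254556 -0.11145327  0.018     ]
blue [0.46356378 0.00071691 0.05      ]
orange [ 0.60158797 -0.10969637  0.05      ]
cap z.1 [0.60517844 0.12701807 0.101     ]
fan joint1 (array([ 0.6326789 , -0.0109078 ,  0.01640079]), np.float64(0.0026468629461689967)) joint2 (array([0.56195098, 0.00425013, 0.01328242]), np.float64(0.003298081838039819))
grip [[278.5, 233.3000030517578], [284.0, 203.10000610351562], [294.3999938964844, 205.0], [288.8999938964844, 235.1999969482422]] [[0.565, 0.015], [0.632, 0.001], [0.627, -0.021], [0.56, -0.007]] [ 0.59601609 -0.00296525  0.03      ]
ends [ 0.66623542 -0.01913254  0.017     ] [0.5376918  0.00799283 0.017     ] [ 0.60196361 -0.00556985  0.017     ] 0.131374460038625 -11.91578101433919Traceback (most recent call last):
  File "<stdin>", line 18, in <module>
  File "m.py", line 4, in mask
    n,l,st,ce=cv2.connectedComponentsWithStats(z); k=1+np.argmax(st[1:,4]); return (l==k).astype(np.uint8)*255,ce[k],st[k]
                                                       ~~~~~~~~~^^^^^^^^^^
    return _wrapfunc(a, 'argmax', axis=axis, out=out, **kwds)
    return bound(*args, **kwds)
ValueError: attempt to get argmax of an empty sequence
```

```bash
python3 - <<'E'
from m import *
t=cap('top'); s=cap('scene')
for hi in (85,95,105,112):
  for c,b in ((t,(395,200,485,320)),(s,(150,100,275,180))):
    mm,_,st=mask(c,[0,0,10],[179,70,hi],b); mm=cv2.morphologyEx(mm,cv2.MORPH_CLOSE,np.ones((5,5)))
    if st[4]<2000: continue
    q=quad(mm); w=np.array([onz(c,*p,.013) for p in q]); print(hi,st,q.tolist(),[round(float(np.linalg.norm(w[i]-w[i-1])),3) for i in range(4)],w.mean(0).round(4))
def yaw(P):
    w=np.array([onz(t,*p,.013) for p in P]); d=w[3]-w[0]+w[2]-w[1]; return w.mean(0),np.arctan2(d[1],d[0])
for n,P in (('red',[[176, 299], [112, 309], [102, 207], [164, 198]]),('grey',[[477, 311], [414, 314], [405, 212], [467, 209]])):
    c,a=yaw(P); print(n,c.round(4),'yaw',round(a,3)); R=np.array([[np.cos(a),-np.sin(a)],[np.sin(a),np.cos(a)]])
    for k,v in dict(conn=(-.076,-.0245),noz=(-.009,-.0245),bot=(.067,-.0245),chan=(0,.0395)).items(): print(' ',k,(c[:2]+R@np.array(v)).round(4))
def crop(c,b,k): x0,y0,x1,y1=b; return cv2.resize(c['pixels'][y0:y1,x0:x1],None,fx=k,fy=k,interpolation=cv2.INTER_CUBIC)
a=np.hstack([crop(t,(395,200,485,320),4),crop(s,(155,100,265,220),4)]); cv2.imwrite('pics/gc.png',a[:,:,::-1])
E
```

```text
85 [ 161  110  101   63 3070] [[264, 130], [199, 172], [158, 148], [224, 110]] [0.15, 0.23, 0.149, 0.232] [ 0.5012 -0.3342  0.013 ]
95 [ 160  110  102   63 3113] [[264, 130], [199, 173], [158, 148], [224, 110]] [0.15, 0.233, 0.152, 0.232] [ 0.5019 -0.3335  0.013 ]
105 [ 160  110  102   63 3179] [[265, 130], [199, 173], [157, 148], [223, 109]] [0.157, 0.234, 0.154, 0.235] [ 0.5014 -0.3349  0.013 ]
112 [ 406  210   71  104 6164] [[477, 311], [414, 314], [405, 212], [467, 209]] [0.224, 0.136, 0.223, 0.139] [ 0.4963 -0.3389  0.013 ]
112 [ 160  109  103   64 3234] [[265, 129], [199, 173], [157, 148], [224, 109]] [0.152, 0.238, 0.154, 0.237] [ 0.5001 -0.3352  0.013 ]
red [0.5337 0.3259 0.013 ] yaw 0.126
  conn [0.4614 0.2921]
  noz [0.5278 0.3005]
  bot [0.6032 0.3101]
  chan [0.5287 0.3651]
grey [ 0.4963 -0.3389  0.013 ] yaw 0.014
  conn [ 0.4206 -0.3645]
  noz [ 0.4876 -0.3636]
  bot [ 0.5636 -0.3625]
  chan [ 0.4957 -0.2994]
```

View pics/gc.png

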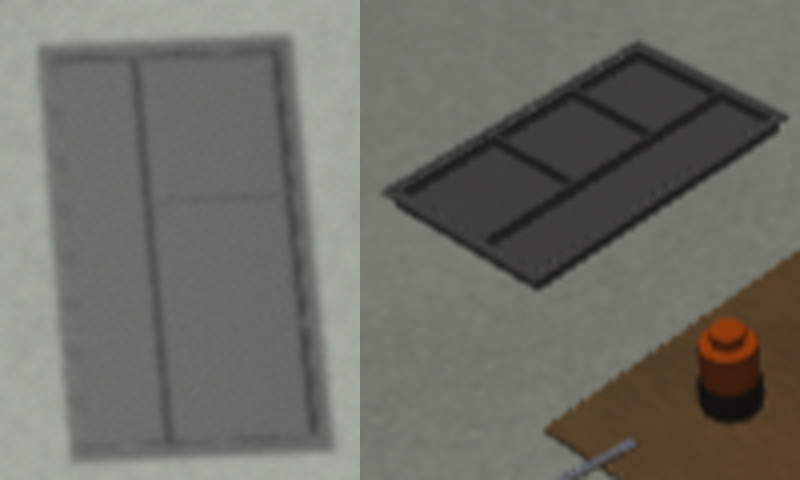

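Request:
servo_tool --pt "0.6 -0.8 0 0.1 87" --pt "1.4 -1.8 0 0.22 87" --pt "2.2 -2.8 0 0.34 87" --pt "3.0 -3.8 0 0.46 87" --pt "3.7 -4.8 0 0.57 87"

```text
time_s: 0.87
tcp_pos: [0.3814, 0.4185, 0.2397]
ee_rot: [[0.992, 0.13, 0.0], [0.13, -0.992, 0.0], [0.0, -0.0, -1.0]]
wrist_force: [0.9, -0.3, 0.2]
gripper_width: 0.999
gripper_force: 0.0
```

Request:
servo_tool --pt "0.75 -1.0 0 0 87" --pt "1.5 -2.0 0 0 87" --pt "2.25 -3.0 0 0 87" --pt "3.0 -3.9 0 0 87" --pt "3.75 -4.9 0 0 87"

```text
time_s: 1.28
tcp_pos: [0.4939, 0.2716, 0.2399]
ee_rot: [[0.992, 0.124, 0.001], [0.124, -0.992, 0.001], [0.001, -0.0, -1.0]]
wrist_force: [1.2, 0.9, -0.3]
gripper_width: 1.0
gripper_force: 0.0
```

Request:
servo_tool --pt "0.75 -1.0 0 0 87" --pt "1.5 -2.0 0 0 87" --pt "2.25 -3.0 0 0 87" --pt "3.0 -3.9 0 0 87" --pt "3.75 -4.9 0 0 87"

```text
time_s: 1.7
tcp_pos: [0.6064, 0.1245, 0.2398]
ee_rot: [[0.992, 0.124, 0.0], [0.124, -0.992, 0.0], [0.0, -0.0, -1.0]]
wrist_force: [-1.2, 0.4, 0.4]
gripper_width: 1.0
gripper_force: 0.0
```

Request:
servo_tool --pt "0 0.03 -1.0 0 87" --pt "0 0.03 -2.2 0 87" --pt "0 0.03 -3.4 0 87" --pt "0 0.03 -4.4 0 87" --pt "0 0.03 -4.93 0 87"

```text
time_s: 2.12
tcp_pos: [0.6032, 0.1257, 0.0874]
ee_rot: [[0.992, 0.123, -0.006], [0.123, -0.992, -0.002], [-0.007, 0.001, -1.0]]
wrist_force: [0.1, -0.2, 0.1]
gripper_width: 0.999
gripper_force: 0.0
```

Request:
servo_tool --pt "0 0 0 0 60" --pt "0 0 0 0 40" --pt "0 0 0 0 25" --pt "0 0 0 0 25" --pt "0 0 0 0 25"

```text
time_s: 2.53
tcp_pos: [0.6064, 0.1273, 0.0936]
ee_rot: [[0.992, 0.124, 0.003], [0.124, -0.992, 0.001], [0.004, -0.001, -1.0]]
wrist_force: [0.1, -0.3, 0.7]
gripper_width: 0.71
gripper_force: 0.0
```

Request:
servo_tool --pt "0 0 0 0 25" --pt "0 0 0 0 25" --pt "0 0 0 0 25" --pt "0 0 0 0 25" --pt "0 0 0 0 25"

```text
time_s: 2.95
tcp_pos: [0.6056, 0.1269, 0.0919]
ee_rot: [[0.992, 0.124, 0.0], [0.124, -0.992, 0.0], [0.0, -0.0, -1.0]]
wrist_force: [-0.6, -0.2, 0.8]
gripper_width: 0.407
gripper_force: 29.9
```

Request:
servo_tool --pt "0 0 0.4 0 25" --pt "0 0 1.0 0 25" --pt "0 0.1 1.6 0 25" --pt "0 0.6 1.9 0 25" --pt "0 1.4 2.0 0 25"

```text
time_s: 3.37
tcp_pos: [0.6062, 0.1685, 0.1537]
ee_rot: [[0.993, 0.121, 0.003], [0.121, -0.993, 0.001], [0.003, -0.001, -1.0]]
wrist_force: [0.7, 0.9, -0.9]
gripper_width: 0.406
gripper_force: 29.9
```

Request:
servo_tool --pt "0 1.0 0 0 25" --pt "0 2.0 0 0 25" --pt "0 3.0 0 0 25" --pt "-0.05 3.8 0 0 25" --pt "-0.08 4.3 0 0 25"

```text
time_s: 3.78
tcp_pos: [0.6024, 0.301, 0.1509]
ee_rot: [[0.992, 0.126, -0.0], [0.126, -0.992, 0.0], [-0.0, -0.0, -1.0]]
wrist_force: [-0.1, 0.3, -1.3]
gripper_width: 0.404
gripper_force: 29.9
```

Request:
servo_tool --pt "0 0.25 0 0 25" --pt "0 0.4 0 0 25" --pt "0 0.4 -0.3 0 25" --pt "0 0.4 -0.8 0 25" --pt "0 0.4 -1.3 0 25"

```text
time_s: 4.2
tcp_pos: [0.6032, 0.3086, 0.1122]
ee_rot: [[0.992, 0.122, 0.0], [0.122, -0.992, 0.0], [0.0, -0.0, -1.0]]
wrist_force: [-0.6, 0.5, -1.2]
gripper_width: 0.404
gripper_force: 29.9
```

```bash
python3 - <<'E'
from m import *
c=cap('wrist'); save(c,'w1.png'); s=cap('scene'); cv2.imwrite('pics/s1.png',cv2.resize(s['pixels'][150:360,300:520],None,fx=2.5,fy=2.5)[:,:,::-1])
print(r.sense()['tcp_pos'])
E
```

```text
[0.60127917 0.30706316 0.10901627]
```

View pics/s1.png

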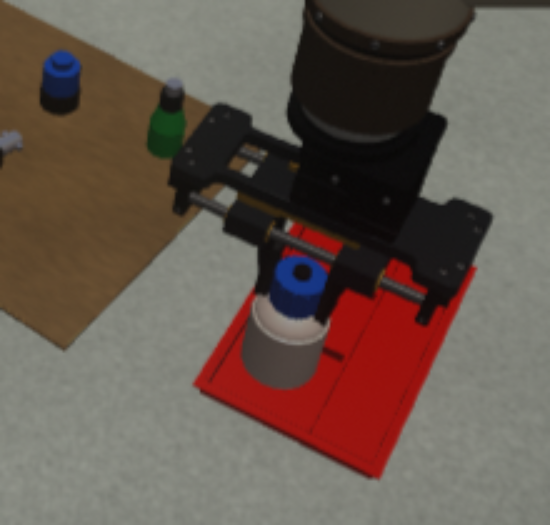

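The picture shows the bottle upright over the bottle compartment, clear of the ribs and walls. I'll lower it, release it and lift away.

Request:
servo_tool --pt "0 0 -0.2 0 25" --pt "0 0 -0.4 0 25" --pt "0 0 -0.55 0 25" --pt "0 0 -0.65 0 25" --pt "0 0 -0.68 0 25"

```text
time_s: 4.72
tcp_pos: [0.603, 0.3096, 0.0919]
ee_rot: [[0.992, 0.124, -0.0], [0.124, -0.992, -0.0], [-0.0, 0.0, -1.0]]
wrist_force: [0.9, -0.6, 0.2]
gripper_width: 0.404
gripper_force: 29.9
```

Request:
servo_tool --pt "0 0 0 0 25" --pt "0 0 0 0 45" --pt "0 0 0 0 60" --pt "0 0 0 0 60" --pt "0 0 0 0 60"

```text
time_s: 5.13
tcp_pos: [0.6032, 0.31, 0.0927]
ee_rot: [[0.992, 0.124, 0.001], [0.124, -0.992, 0.0], [0.001, -0.0, -1.0]]
wrist_force: [0.0, -0.1, 0.2]
gripper_width: 0.622
gripper_force: 0.0
```

Request:
servo_tool --pt "0 0 0.3 0 60" --pt "0 0 1.0 0 60" --pt "0 0 2.0 0 60" --pt "0 0 3.0 0 60" --pt "0 0 3.9 0 60"

```text
time_s: 5.55
tcp_pos: [0.6033, 0.3098, 0.2121]
ee_rot: [[0.992, 0.124, 0.002], [0.124, -0.992, 0.001], [0.002, -0.0, -1.0]]
wrist_force: [0.5, 0.3, 0.3]
gripper_width: 0.686
gripper_force: 0.0
```

Request:
servo_tool --pt "-0.2 -0.6 0 0 60" --pt "-0.5 -1.6 0 0 60" --pt "-0.9 -2.7 0 0 60" --pt "-1.3 -3.8 0 0 60" --pt "-1.6 -4.9 0 0 60"

```text
time_s: 5.97
tcp_pos: [0.5541, 0.1615, 0.2103]
ee_rot: [[0.992, 0.125, 0.001], [0.125, -0.992, 0.0], [0.001, -0.0, -1.0]]
wrist_force: [0.0, 0.5, 0.3]
gripper_width: 0.69
gripper_force: 0.0
```

Request:
servo_tool --pt "-0.35 -1.1 0 0 60" --pt "-0.7 -2.2 0 0 60" --pt "-1.05 -3.3 0 0 60" --pt "-1.4 -4.4 0 0 60" --pt "-1.8 -5.5 0 0 60"

```text
time_s: 6.38
tcp_pos: [0.5006, -0.0036, 0.2104]
ee_rot: [[0.992, 0.124, 0.002], [0.124, -0.992, 0.0], [0.002, 0.0, -1.0]]
wrist_force: [0.4, -0.4, 0.8]
gripper_width: 0.691
gripper_force: 0.0
```

Request:
servo_tool --pt "-0.35 -1.1 0 0 60" --pt "-0.7 -2.1 0 0 60" --pt "-1.0 -2.9 0 0 60" --pt "-1.2 -3.4 0 0 60" --pt "-1.27 -3.65 0 0 60"

```text
time_s: 6.8
tcp_pos: [0.462, -0.1134, 0.2102]
ee_rot: [[0.993, 0.122, 0.001], [0.122, -0.993, -0.0], [0.001, 0.0, -1.0]]
wrist_force: [0.5, 0.8, 0.3]
gripper_width: 0.687
gripper_force: 0.0
```

Request:
servo_tool --pt "0 0 -0.6 0 60" --pt "0 0 -1.3 0 60" --pt "0 0 -1.9 0 60" --pt "0 0 -2.2 0 60" --pt "0 0 -2.2 0 60"

```text
time_s: 7.22
tcp_pos: [0.4621, -0.1114, 0.1418]
ee_rot: [[0.992, 0.124, -0.004], [0.124, -0.992, -0.0], [-0.004, -0.0, -1.0]]
wrist_force: [0.5, -0.2, 0.2]
gripper_width: 0.69
gripper_force: 0.0
```

Request:
servo_tool --pt "0 0 -0.6 0 60" --pt "0 0 -1.2 0 60" --pt "0 0 -1.8 0 60" --pt "0 0 -2.2 0 60" --pt "0 0 -2.35 0 60"

```text
time_s: 7.63
tcp_pos: [0.4631, -0.1114, 0.0722]
ee_rot: [[0.992, 0.124, -0.001], [0.124, -0.992, -0.0], [-0.001, 0.0, -1.0]]
wrist_force: [-0.3, 0.0, 0.6]
gripper_width: 0.69
gripper_force: 0.0
```

Request:
servo_tool --pt "0 0 0 0 50" --pt "0 0 0 0 30" --pt "0 0 0 0 18" --pt "0 0 0 0 18" --pt "0 0 0 0 18"

```text
time_s: 8.05
tcp_pos: [0.4635, -0.1116, 0.0736]
ee_rot: [[0.992, 0.124, 0.002], [0.124, -0.992, 0.0], [0.002, 0.0, -1.0]]
wrist_force: [0.6, -0.3, 0.2]
gripper_width: 0.399
gripper_force: 0.0
```

Request:
servo_tool --pt "0 0 0 0 18" --pt "0 0 0 0 18" --pt "0 0 0 0 18" --pt "0 0 0 0 18" --pt "0 0 0 0 18"

```text
time_s: 8.47
tcp_pos: [0.4633, -0.1117, 0.0733]
ee_rot: [[0.992, 0.124, 0.001], [0.124, -0.992, -0.0], [0.001, 0.0, -1.0]]
wrist_force: [-1.0, 0.4, 5.1]
gripper_width: 0.317
gripper_force: 30.1
```

Request:
servo_tool --pt "0 0 0.4 0 18" --pt "0 0 1.2 0 18" --pt "0 0 2.2 0 18" --pt "0 0 3.2 0 18" --pt "0 0.3 3.7 0 18"

```text
time_s: 8.88
tcp_pos: [0.4641, -0.1034, 0.1867]
ee_rot: [[0.992, 0.123, 0.004], [0.123, -0.992, -0.0], [0.004, 0.001, -1.0]]
wrist_force: [0.7, -0.0, -0.5]
gripper_width: 0.312
gripper_force: 30.1
```

Request:
servo_tool --pt "0.1 0.7 0 0 18" --pt "0.25 1.7 0 0 18" --pt "0.4 2.7 0 0 18" --pt "0.55 3.7 0 0 18" --pt "0.7 4.7 0 0 18"

```text
time_s: 9.3
tcp_pos: [0.4834, 0.0395, 0.1832]
ee_rot: [[0.992, 0.123, -0.001], [0.123, -0.992, -0.0], [-0.001, -0.0, -1.0]]
wrist_force: [0.3, -0.4, -0.8]
gripper_width: 0.315
gripper_force: 30.1
```

Request:
servo_tool --pt "0.15 1.0 0 0 18" --pt "0.3 2.0 0 0 18" --pt "0.45 3.0 0 0 18" --pt "0.6 4.0 0 0 18" --pt "0.75 5.0 0 0 18"

```text
time_s: 9.72
tcp_pos: [0.5059, 0.1896, 0.1829]
ee_rot: [[0.992, 0.124, -0.001], [0.124, -0.992, -0.001], [-0.002, 0.0, -1.0]]
wrist_force: [0.7, 0.1, -1.5]
gripper_width: 0.317
gripper_force: 30.1
```

Request:
servo_tool --pt "0.15 1.0 0 0 18" --pt "0.35 2.0 0 0 18" --pt "0.5 2.8 0 0 18" --pt "0.65 3.4 0 0 18" --pt "0.7 3.7 0 0 18"

```text
time_s: 10.13
tcp_pos: [0.5275, 0.3013, 0.1824]
ee_rot: [[0.992, 0.125, -0.001], [0.125, -0.992, -0.001], [-0.001, 0.0, -1.0]]
wrist_force: [1.3, 0.1, -1.1]
gripper_width: 0.312
gripper_force: 30.1
```

Request:
servo_tool --pt "0 0 -0.3 0 18" --pt "0 0 -1.0 0 18" --pt "0 0 -1.8 0 18" --pt "0 0 -2.4 0 18" --pt "0 0 -2.6 0 18"

```text
time_s: 10.55
tcp_pos: [0.525, 0.2962, 0.1016]
ee_rot: [[0.993, 0.122, -0.007], [0.122, -0.993, -0.005], [-0.007, 0.004, -1.0]]
wrist_force: [0.3, -1.0, -1.7]
gripper_width: 0.318
gripper_force: 30.1
```

```bash
python3 - <<'E'
from m import *
s=cap('scene'); cv2.imwrite('pics/s2.png',cv2.resize(s['pixels'][150:360,300:520],None,fx=2.5,fy=2.5)[:,:,::-1])
print(r.sense()['tcp_pos'])
E
```

```text
[0.52540844 0.29652833 0.10198667]
```

View pics/s2.png

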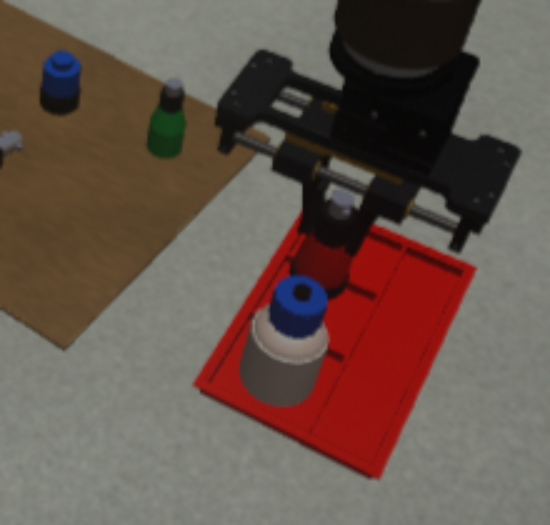

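The turbo nozzle hangs upright over the middle compartment, and the bottle stands in the large-end compartment with its rib visible. Lowering and releasing.

Request:
servo_tool --pt "0 0 -0.3 0 18" --pt "0 0 -0.6 0 18" --pt "0 0 -0.85 0 18" --pt "0 0 -1.0 0 18" --pt "0 0 -1.08 0 18"

```text
time_s: 11.02
tcp_pos: [0.5274, 0.2991, 0.0733]
ee_rot: [[0.992, 0.124, -0.0], [0.124, -0.992, -0.001], [-0.0, 0.001, -1.0]]
wrist_force: [-4.1, -1.1, 12.4]
gripper_width: 0.313
gripper_force: 30.1
```

Request:
servo_tool --pt "0 0 0 0 18" --pt "0 0 0 0 35" --pt "0 0 0 0 55" --pt "0 0 0 0 60" --pt "0 0 0 0 60"

```text
time_s: 11.43
tcp_pos: [0.5276, 0.2995, 0.0736]
ee_rot: [[0.992, 0.124, 0.001], [0.124, -0.992, 0.0], [0.001, -0.0, -1.0]]
wrist_force: [0.6, 1.1, 0.4]
gripper_width: 0.534
gripper_force: 0.0
```

Request:
servo_tool --pt "0 0 0.3 0 60" --pt "0 0 1.0 0 60" --pt "0 0 2.0 0 60" --pt "0 0 3.0 0 60" --pt "0 0 4.0 0 60"

```text
time_s: 11.85
tcp_pos: [0.5274, 0.2992, 0.1954]
ee_rot: [[0.992, 0.124, 0.0], [0.124, -0.992, 0.0], [0.0, -0.0, -1.0]]
wrist_force: [0.5, -0.7, -0.4]
gripper_width: 0.683
gripper_force: 0.0
```

Request:
servo_tool --pt "0.1 -0.6 0 0 60" --pt "0.3 -1.6 0 0 60" --pt "0.5 -2.7 0 0 60" --pt "0.7 -3.8 0 0 60" --pt "0.9 -4.9 0 0 60"

```text
time_s: 12.27
tcp_pos: [0.5545, 0.1511, 0.1944]
ee_rot: [[0.992, 0.125, 0.001], [0.125, -0.992, 0.001], [0.001, -0.0, -1.0]]
wrist_force: [-0.3, 0.4, -0.3]
gripper_width: 0.691
gripper_force: 0.0
```

Request:
servo_tool --pt "0.2 -1.1 0 0 60" --pt "0.4 -2.2 0 0 60" --pt "0.6 -3.3 0 0 60" --pt "0.8 -4.4 0 0 60" --pt "1.0 -5.4 0 0 60"

```text
time_s: 12.68
tcp_pos: [0.5845, -0.0116, 0.1944]
ee_rot: [[0.992, 0.124, 0.001], [0.124, -0.992, 0.0], [0.001, 0.0, -1.0]]
wrist_force: [1.0, -0.1, -0.3]
gripper_width: 0.692
gripper_force: 0.0
```

Request:
servo_tool --pt "0.2 -1.0 0 0 60" --pt "0.35 -1.9 0 0 60" --pt "0.5 -2.7 0 0 60" --pt "0.55 -3.2 0 0 60" --pt "0.58 -3.35 0 0 60"

```text
time_s: 13.1
tcp_pos: [0.6019, -0.1126, 0.1939]
ee_rot: [[0.993, 0.121, 0.001], [0.121, -0.993, -0.0], [0.001, 0.0, -1.0]]
wrist_force: [0.2, 0.7, -0.0]
gripper_width: 0.693
gripper_force: 0.0
```

Request:
servo_tool --pt "0 0 -0.6 0 60" --pt "0 0 -1.4 0 60" --pt "0 0 -2.1 0 60" --pt "0 0 -2.6 0 60" --pt "0 0 -2.7 0 60"

```text
time_s: 13.52
tcp_pos: [0.6, -0.1095, 0.1098]
ee_rot: [[0.992, 0.124, -0.005], [0.124, -0.992, 0.0], [-0.005, -0.001, -1.0]]
wrist_force: [-1.1, 0.0, 0.1]
gripper_width: 0.691
gripper_force: 0.0
```

```bash
python3 - <<'E'
from m import *
print(r.sense()['tcp_pos'],r.sense()['time_s'])
t=cap('top');s=cap('scene')
cv2.imwrite('pics/t3.png',np.hstack([cv2.resize(t['pixels'][185:325,90:190],None,fx=3,fy=3),cv2.resize(s['pixels'][180:320,200:360],None,fx=3,fy=3)])[:,:,::-1])
E
```

```text
[ 0.59995948 -0.10950405  0.10975336] 13.5167
```

View pics/t3.png

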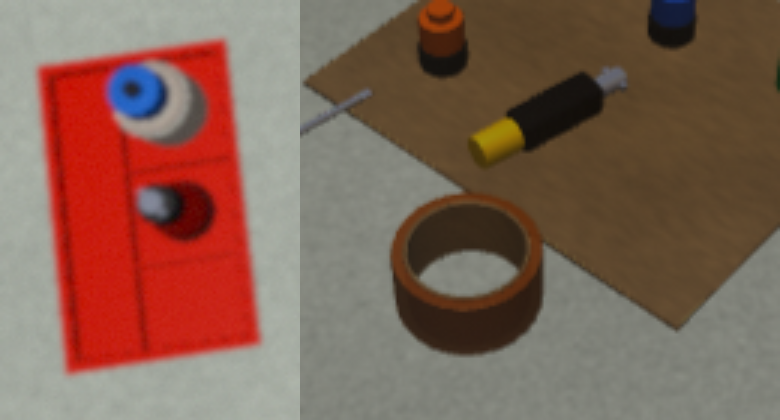

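The top view shows the bottle and turbo nozzle standing inside their compartments. The orange connector and fan nozzle haven't moved.

Request:
servo_tool --pt "0.02 0 -0.6 0 60" --pt "0.02 0 -1.2 0 60" --pt "0.02 0 -1.8 0 60" --pt "0.02 0 -2.2 0 60" --pt "0.02 0 -2.32 0 60"

```text
time_s: 14.03
tcp_pos: [0.6021, -0.1099, 0.042]
ee_rot: [[0.992, 0.124, -0.001], [0.124, -0.992, -0.0], [-0.001, -0.0, -1.0]]
wrist_force: [0.3, -1.1, -0.2]
gripper_width: 0.695
gripper_force: 0.0
```

Request:
servo_tool --pt "0 0 0 0 50" --pt "0 0 0 0 35" --pt "0 0 0 0 24" --pt "0 0 0 0 24" --pt "0 0 0 0 24"

```text
time_s: 14.45
tcp_pos: [0.603, -0.1102, 0.0437]
ee_rot: [[0.992, 0.124, 0.002], [0.124, -0.992, 0.0], [0.002, 0.0, -1.0]]
wrist_force: [0.1, -0.8, 0.6]
gripper_width: 0.396
gripper_force: 0.3
```

Request:
servo_tool --pt "0 0 0 0 24" --pt "0 0 0 0 24" --pt "0 0 0 0 24" --pt "0 0 0 0 24" --pt "0 0 0 0 24"

```text
time_s: 14.87
tcp_pos: [0.603, -0.1102, 0.0436]
ee_rot: [[0.992, 0.124, 0.001], [0.124, -0.992, -0.0], [0.001, 0.0, -1.0]]
wrist_force: [-1.0, 1.0, 6.0]
gripper_width: 0.381
gripper_force: 30.0
```

Request:
servo_tool --pt "0 0 0.4 0 24" --pt "0 0 1.2 0 24" --pt "0 0 2.2 0 24" --pt "0 0 3.0 0 24" --pt "-0.1 0.3 3.4 0 24"

```text
time_s: 15.28
tcp_pos: [0.6012, -0.102, 0.1484]
ee_rot: [[0.992, 0.123, 0.006], [0.123, -0.992, -0.001], [0.006, 0.001, -1.0]]
wrist_force: [0.8, 0.0, -0.0]
gripper_width: 0.382
gripper_force: 30.0
```

Request:
servo_tool --pt "-0.3 0.8 0 0 24" --pt "-0.6 1.8 0 0 24" --pt "-1.0 2.8 0 0 24" --pt "-1.4 3.8 0 0 24" --pt "-1.8 4.8 0 0 24"

```text
time_s: 15.7
tcp_pos: [0.5437, 0.0442, 0.1441]
ee_rot: [[0.992, 0.123, -0.002], [0.123, -0.992, -0.0], [-0.002, -0.0, -1.0]]
wrist_force: [-0.2, -0.8, -0.3]
gripper_width: 0.383
gripper_force: 30.0
```

Request:
servo_tool --pt "-0.35 1.0 0 0 24" --pt "-0.7 2.0 0 0 24" --pt "-1.05 3.0 0 0 24" --pt "-1.4 4.0 0 0 24" --pt "-1.75 5.0 0 0 24"

```text
time_s: 16.12
tcp_pos: [0.4911, 0.1942, 0.1442]
ee_rot: [[0.992, 0.124, -0.002], [0.124, -0.992, -0.001], [-0.002, 0.0, -1.0]]
wrist_force: [0.9, -0.2, -0.7]
gripper_width: 0.383
gripper_force: 30.0
```

Request:
servo_tool --pt "-0.35 1.0 0 0 24" --pt "-0.6 1.9 0 0 24" --pt "-0.85 2.6 0 0 24" --pt "-1.0 3.1 0 0 24" --pt "-1.07 3.3 0 0 24"

```text
time_s: 16.53
tcp_pos: [0.4593, 0.2937, 0.1442]
ee_rot: [[0.992, 0.126, -0.001], [0.126, -0.992, -0.0], [-0.001, 0.0, -1.0]]
wrist_force: [-0.1, -1.2, -1.2]
gripper_width: 0.381
gripper_force: 30.0
```

Request:
servo_tool --pt "0 0 -0.3 0 24" --pt "0 0 -1.0 0 24" --pt "0 0 -1.6 0 24" --pt "0 0 -2.1 0 24" --pt "0 0 -2.3 0 24"

```text
time_s: 16.95
tcp_pos: [0.4594, 0.2892, 0.0727]
ee_rot: [[0.993, 0.122, -0.005], [0.122, -0.993, -0.004], [-0.005, 0.004, -1.0]]
wrist_force: [-0.4, -0.6, -0.1]
gripper_width: 0.378
gripper_force: 30.0
```

```bash
python3 - <<'E'
from m import *
s=cap('scene'); cv2.imwrite('pics/s4.png',cv2.resize(s['pixels'][150:360,300:520],None,fx=2.5,fy=2.5)[:,:,::-1])
print(r.sense()['tcp_pos'])
E
```

```text
[0.45941771 0.28932184 0.07260795]
```

View pics/s4.png

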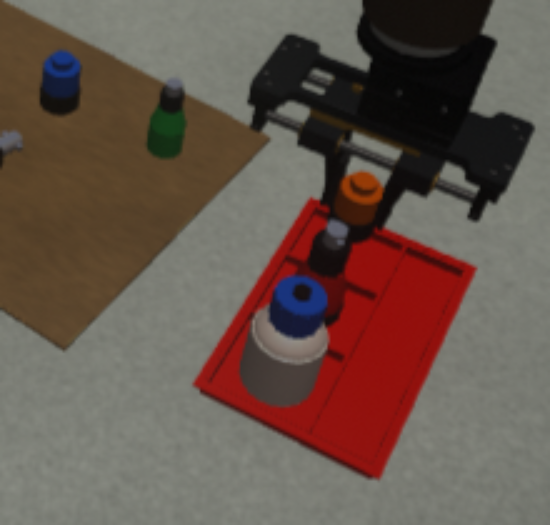

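The orange connector hangs upright over the small-end compartment, clear of the turbo nozzle. Lowering and releasing.

Request:
servo_tool --pt "0 0 -0.3 0 24" --pt "0 0 -0.6 0 24" --pt "0 0 -0.85 0 24" --pt "0 0 -1.0 0 24" --pt "0 0 -1.08 0 24"

```text
time_s: 17.42
tcp_pos: [0.4607, 0.2915, 0.0436]
ee_rot: [[0.992, 0.124, -0.001], [0.124, -0.992, -0.001], [-0.001, 0.001, -1.0]]
wrist_force: [-7.4, -2.5, 19.0]
gripper_width: 0.381
gripper_force: 30.0
```

Request:
servo_tool --pt "0 0 0 0 24" --pt "0 0 0 0 40" --pt "0 0 0 0 55" --pt "0 0 0 0 60" --pt "0 0 0 0 60"

```text
time_s: 17.83
tcp_pos: [0.461, 0.2919, 0.0434]
ee_rot: [[0.992, 0.124, 0.0], [0.124, -0.992, 0.0], [0.0, -0.0, -1.0]]
wrist_force: [0.6, 0.9, -0.3]
gripper_width: 0.602
gripper_force: 0.0
```

Request:
servo_tool --pt "0 0 0.3 0 60" --pt "0 0 1.0 0 60" --pt "0 0 2.0 0 60" --pt "0 0 3.0 0 60" --pt "0 0 4.0 0 60"

```text
time_s: 18.25
tcp_pos: [0.4608, 0.2916, 0.1653]
ee_rot: [[0.992, 0.124, 0.0], [0.124, -0.992, 0.0], [0.0, 0.0, -1.0]]
wrist_force: [0.4, 0.0, -0.1]
gripper_width: 0.69
gripper_force: 0.0
```

Request:
servo_tool --pt "0.3 -0.6 0 -0.05 60" --pt "0.75 -1.6 0 -0.12 60" --pt "1.2 -2.6 0 -0.19 60" --pt "1.65 -3.6 0 -0.26 60" --pt "2.1 -4.6 0 -0.335 60"

```text
time_s: 18.67
tcp_pos: [0.5243, 0.1526, 0.1644]
ee_rot: [[0.977, -0.212, 0.001], [-0.212, -0.977, 0.001], [0.001, -0.001, -1.0]]
wrist_force: [1.2, 0.2, 0.9]
gripper_width: 0.685
gripper_force: 0.0
```

Request:
servo_tool --pt "0.5 -1.0 0 0 60" --pt "1.0 -2.1 0 0 60" --pt "1.5 -3.2 0 0 60" --pt "1.95 -4.2 0 0 60" --pt "2.3 -4.9 0 0 60"

```text
time_s: 19.08
tcp_pos: [0.5935, 0.0042, 0.1641]
ee_rot: [[0.978, -0.211, 0.001], [-0.211, -0.978, -0.0], [0.001, -0.0, -1.0]]
wrist_force: [0.6, -0.3, 0.1]
gripper_width: 0.685
gripper_force: 0.0
```

Request:
servo_tool --pt "0.12 -0.3 -0.3 0 60" --pt "0.17 -0.36 -0.9 0 60" --pt "0.17 -0.36 -1.5 0 60" --pt "0.17 -0.36 -1.9 0 60" --pt "0.17 -0.36 -2.1 0 60"

```text
time_s: 19.5
tcp_pos: [0.5965, -0.004, 0.0984]
ee_rot: [[0.978, -0.21, -0.004], [-0.21, -0.978, -0.0], [-0.003, 0.001, -1.0]]
wrist_force: [-1.1, 0.1, -0.3]
gripper_width: 0.691
gripper_force: 0.0
```

```bash
python3 - <<'E'
from m import *
print(r.sense()['tcp_pos'],r.sense()['time_s'])
w=cap('wrist'); t=cap('top'); s=cap('scene')
print(np.round(w['world_from_camera'],3).tolist())
b=np.hstack([cv2.resize(t['pixels'][185:325,90:190],(200,280)),cv2.resize(s['pixels'][190:340,360:500],(262,280))])
b=np.pad(b,((0,140),(0,0),(0,0)))
cv2.imwrite('pics/w5.png',np.hstack([cv2.resize(w['pixels'],(336,252)).copy() if 0 else w['pixels'][:, 112:448], b])[:,:,::-1])
E
```

```text
[ 0.59648264 -0.00398771  0.09840766] 19.5
[[-0.21, -0.948, -0.241, 0.661], [-0.978, 0.204, 0.049, -0.018], [0.003, 0.246, -0.969, 0.242], [0.0, 0.0, 0.0, 1.0]]
```

View pics/w5.png

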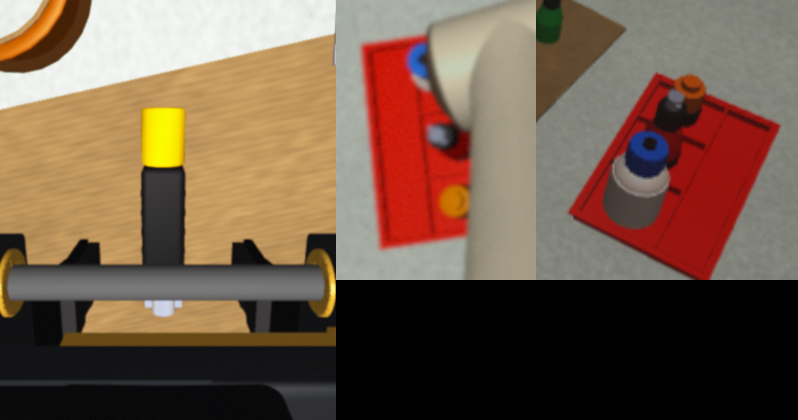

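The wrist view shows the fan nozzle lined up and centred between the fingers. The red tray holds all three items upright.

Request:
servo_tool --pt "0.02 0 -0.6 0 60" --pt "0.02 0 -1.2 0 60" --pt "0.02 0 -1.8 0 60" --pt "0.02 0 -2.15 0 60" --pt "0.02 0 -2.3 0 60"

```text
time_s: 20.07
tcp_pos: [0.5982, -0.0038, 0.0306]
ee_rot: [[0.978, -0.209, -0.001], [-0.209, -0.978, -0.0], [-0.001, 0.001, -1.0]]
wrist_force: [-0.5, 0.0, 0.2]
gripper_width: 0.693
gripper_force: 0.0
```

Request:
servo_tool --pt "0 0 0 0 50" --pt "0 0 0 0 35" --pt "0 0 0 0 16" --pt "0 0 0 0 16" --pt "0 0 0 0 16"

```text
time_s: 20.48
tcp_pos: [0.5991, -0.0039, 0.0323]
ee_rot: [[0.978, -0.209, 0.002], [-0.209, -0.978, 0.0], [0.002, -0.001, -1.0]]
wrist_force: [-0.7, -1.4, -0.0]
gripper_width: 0.395
gripper_force: 0.0
```

Request:
servo_tool --pt "0 0 0 0 16" --pt "0 0 0 0 16" --pt "0 0 0 0 16" --pt "0 0 0 0 16" --pt "0 0 0 0 16"

```text
time_s: 20.9
tcp_pos: [0.5989, -0.0039, 0.0319]
ee_rot: [[0.978, -0.209, 0.001], [-0.209, -0.978, 0.0], [0.001, -0.0, -1.0]]
wrist_force: [-1.0, 1.2, 4.8]
gripper_width: 0.296
gripper_force: 30.0
```

Request:
servo_tool --pt "0 0 0.3 0 16" --pt "0 0 0.8 0 16" --pt "0 0 1.5 0 16" --pt "0 0 2.2 0 16" --pt "0 0 2.7 0 16"

```text
time_s: 21.32
tcp_pos: [0.5988, -0.0041, 0.1141]
ee_rot: [[0.978, -0.209, 0.001], [-0.209, -0.978, 0.0], [0.001, -0.0, -1.0]]
wrist_force: [1.0, 0.2, -2.2]
gripper_width: 0.296
gripper_force: 30.0
```

Request:
servo_tool --pt "-0.2 -0.6 0 0.04 16" --pt "-0.5 -1.5 0 0.09 16" --pt "-0.8 -2.5 0 0.14 16" --pt "-1.15 -3.5 0 0.18 16" --pt "-1.5 -4.5 0 0.225 16"

```text
time_s: 21.73
tcp_pos: [0.5526, -0.14, 0.1123]
ee_rot: [[1.0, 0.017, -0.001], [0.017, -1.0, 0.0], [-0.001, -0.0, -1.0]]
wrist_force: [0.8, -0.0, -0.5]
gripper_width: 0.292
gripper_force: 30.0
```

Request:
servo_tool --pt "-0.35 -1.0 0 0 16" --pt "-0.7 -2.0 0 0 16" --pt "-1.05 -3.0 0 0 16" --pt "-1.4 -4.0 0 0 16" --pt "-1.7 -4.8 0 0 16"

```text
time_s: 22.15
tcp_pos: [0.5012, -0.2848, 0.1123]
ee_rot: [[1.0, 0.013, -0.001], [0.013, -1.0, 0.0], [-0.001, -0.0, -1.0]]
wrist_force: [0.7, -0.2, -2.0]
gripper_width: 0.296
gripper_force: 30.0
```

Request:
servo_tool --pt "-0.1 -0.3 0 0 16" --pt "-0.18 -0.5 0 0 16" --pt "-0.18 -0.5 0 0 16" --pt "-0.18 -0.5 0 0 16" --pt "-0.18 -0.5 0 0 16"

```text
time_s: 22.57
tcp_pos: [0.4976, -0.297, 0.1123]
ee_rot: [[1.0, 0.015, -0.0], [0.015, -1.0, 0.0], [-0.0, -0.0, -1.0]]
wrist_force: [-0.2, -0.1, -0.4]
gripper_width: 0.296
gripper_force: 30.0
```

```bash
python3 - <<'E'
from m import *
print(r.sense()['tcp_pos'],r.sense()['time_s'])
w=cap('wrist'); save(w,'w6.png')
np.save('w6.npy',w,allow_pickle=True)
E
```

```text
[ 0.4975761  -0.29700954  0.11231732] 22.5667
```

View pics/w6.png

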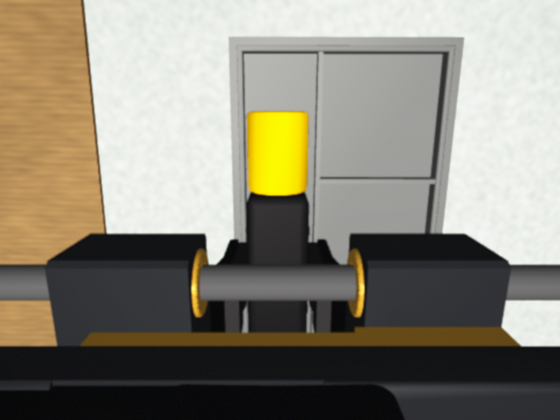

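The far end of the grey tray's channel is visible, with its inner corners near (243,53) and (317,53). The tray's outer far corners are at (231,38) and (462,38).

```bash
python3 - <<'E'
from m import *
w=np.load('w6.npy',allow_pickle=True).item()
for u,v in ((243,53),(317,53),(323,53),(445,53),(231,38),(462,38),(236,220),(247,220),(315,220)): print((u,v),onz(w,u,v,.013).round(4))
E
```

```text
(243, 53) [ 0.5986 -0.2758  0.013 ]
(317, 53) [ 0.5993 -0.3203  0.013 ]
(323, 53) [ 0.5993 -0.3239  0.013 ]
(445, 53) [ 0.6005 -0.3974  0.013 ]
(231, 38) [ 0.6068 -0.2687  0.013 ]
(462, 38) [ 0.609  -0.4066  0.013 ]
(236, 220) [ 0.494  -0.2704  0.013 ]
(247, 220) [ 0.4942 -0.2777  0.013 ]
(315, 220) [ 0.4948 -0.3232  0.013 ]
```

Request:
servo_tool --pt "-0.1 -0.1 -0.4 0 16" --pt "-0.1 -0.1 -0.9 0 16" --pt "-0.1 -0.1 -1.4 0 16" --pt "-0.1 -0.1 -1.8 0 16" --pt "-0.1 -0.1 -2.1 0 16"

```text
time_s: 23.03
tcp_pos: [0.4942, -0.2998, 0.0482]
ee_rot: [[1.0, 0.016, -0.001], [0.016, -1.0, 0.001], [-0.001, -0.001, -1.0]]
wrist_force: [0.3, -0.0, -0.4]
gripper_width: 0.294
gripper_force: 30.0
```

Request:
servo_tool --pt "0 0 -0.2 0 16" --pt "0 0 -0.35 0 16" --pt "0 0 -0.47 0 16" --pt "0 0 -0.54 0 16" --pt "0 0 -0.56 0 16"

```text
time_s: 23.45
tcp_pos: [0.4943, -0.301, 0.0326]
ee_rot: [[1.0, 0.014, 0.0], [0.014, -1.0, -0.0], [0.0, 0.0, -1.0]]
wrist_force: [-0.5, -0.1, 0.0]
gripper_width: 0.292
gripper_force: 30.0
```

```bash
python3 - <<'E'
from m import *
print(r.sense()['tcp_pos'],r.sense()['wrist_force'])
s=cap('scene'); cv2.imwrite('pics/s7.png',cv2.resize(s['pixels'][60:210,130:300],None,fx=4,fy=4,interpolation=cv2.INTER_CUBIC)[:,:,::-1])
E
```

```text
[ 0.49432108 -0.3009689   0.03257311] [-0.45856745 -0.10415083  0.0315646 ]
```

View pics/s7.png

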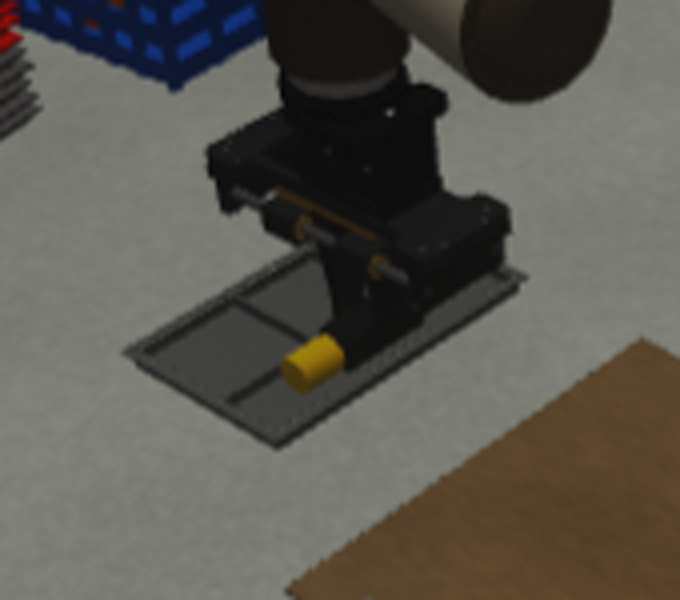

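The fan nozzle lies inside the channel between rib and outer wall. Releasing it, then moving to the blue connector.

Request:
servo_tool --pt "0 0 0 0 16" --pt "0 0 0 0 30" --pt "0 0 0 0 42" --pt "0 0 0 0 45" --pt "0 0 0 0 45"

```text
time_s: 23.92
tcp_pos: [0.4944, -0.3011, 0.0329]
ee_rot: [[1.0, 0.014, 0.001], [0.014, -1.0, -0.0], [0.001, 0.0, -1.0]]
wrist_force: [-0.2, 0.7, -0.0]
gripper_width: 0.47
gripper_force: 0.0
```

Request:
servo_tool --pt "0 0 0.3 0 45" --pt "0 0 1.0 0 50" --pt "0 0 2.0 0 60" --pt "0 0 3.0 0 60" --pt "0 0 3.7 0 60"

```text
time_s: 24.33
tcp_pos: [0.4951, -0.3015, 0.1472]
ee_rot: [[1.0, 0.015, 0.004], [0.015, -1.0, -0.002], [0.004, 0.002, -1.0]]
wrist_force: [1.2, -0.5, -0.2]
gripper_width: 0.664
gripper_force: 0.0
```

Request:
servo_tool --pt "-0.1 0.6 0 0 60" --pt "-0.2 1.6 0 0 60" --pt "-0.3 2.7 0 0 60" --pt "-0.4 3.8 0 0 60" --pt "-0.5 4.9 0 0 60"

```text
time_s: 24.75
tcp_pos: [0.4789, -0.1529, 0.1445]
ee_rot: [[1.0, 0.014, 0.001], [0.014, -1.0, -0.0], [0.001, 0.0, -1.0]]
wrist_force: [0.3, 0.3, 0.1]
gripper_width: 0.687
gripper_force: 0.0
```

Request:
servo_tool --pt "-0.1 1.1 0 0 60" --pt "-0.2 2.2 0 0 60" --pt "-0.3 3.3 0 0 60" --pt "-0.4 4.3 0 0 60" --pt "-0.5 5.0 0 0 60"

```text
time_s: 25.17
tcp_pos: [0.4641, -0.0019, 0.1446]
ee_rot: [[1.0, 0.016, 0.002], [0.016, -1.0, 0.001], [0.002, -0.001, -1.0]]
wrist_force: [-0.6, -0.2, 0.1]
gripper_width: 0.687
gripper_force: 0.0
```

```bash
python3 - <<'E'
from m import *
print(r.sense()['tcp_pos'],r.sense()['time_s'])
s=cap('scene'); _,c,st=mask(s,[100,120,60],[130,255,255],(310,165,340,200)); print(c,st)
cv2.imwrite('pics/s8.png',cv2.resize(s['pixels'][95:215,145:345],None,fx=3.5,fy=3.5,interpolation=cv2.INTER_CUBIC)[:,:,::-1])
E
```

```text
[ 0.46406237 -0.00185887  0.14457049] 25.1667
[324.42857143 175.85714286] [318 170  14  12 112]
```

View pics/s8.png

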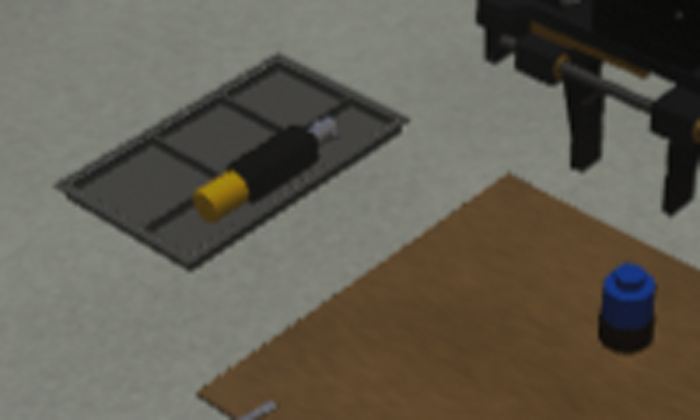

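The fan nozzle lies in the channel, and the blue connector stands undisturbed.

Request:
servo_tool --pt "0 0.13 -0.4 0 60" --pt "0 0.13 -1.1 0 60" --pt "0 0.13 -1.8 0 60" --pt "0 0.13 -2.3 0 60" --pt "0 0.13 -2.7 0 60"

```text
time_s: 25.63
tcp_pos: [0.4638, -0.0001, 0.062]
ee_rot: [[1.0, 0.014, -0.001], [0.014, -1.0, -0.0], [-0.001, 0.0, -1.0]]
wrist_force: [-0.0, 0.1, 0.0]
gripper_width: 0.689
gripper_force: 0.0
```

Request:
servo_tool --pt "0 0 -0.3 0 60" --pt "0 0 -0.5 0 60" --pt "0 0 -0.62 0 60" --pt "0 0 -0.66 0 50" --pt "0 0 -0.66 0 35"

```text
time_s: 26.05
tcp_pos: [0.4644, -0.0, 0.043]
ee_rot: [[1.0, 0.014, 0.001], [0.014, -1.0, 0.0], [0.001, -0.0, -1.0]]
wrist_force: [0.2, -0.1, -0.5]
gripper_width: 0.609
gripper_force: 0.0
```

Request:
servo_tool --pt "0 0 0 0 24" --pt "0 0 0 0 24" --pt "0 0 0 0 24" --pt "0 0 0 0 24" --pt "0 0 0 0 24"

```text
time_s: 26.47
tcp_pos: [0.4645, 0.0, 0.0432]
ee_rot: [[1.0, 0.014, 0.001], [0.014, -1.0, 0.0], [0.001, -0.0, -1.0]]
wrist_force: [0.2, 0.6, 3.2]
gripper_width: 0.382
gripper_force: 30.0
```

Request:
servo_tool --pt "0 0 0 0 24" --pt "0 0 0 0 24" --pt "0 0 0 0 24" --pt "0 0 0 0 24" --pt "0 0 0 0 24"

```text
time_s: 26.88
tcp_pos: [0.4645, 0.0, 0.0432]
ee_rot: [[1.0, 0.014, 0.001], [0.014, -1.0, 0.0], [0.001, -0.0, -1.0]]
wrist_force: [-0.5, -0.2, 5.9]
gripper_width: 0.385
gripper_force: 30.0
```

Request:
servo_tool --pt "0 0 0.4 0 24" --pt "0 0 1.0 0 24" --pt "0 0 1.8 0 24" --pt "0 -0.2 2.5 0 24" --pt "0 -0.8 2.7 0 24"

```text
time_s: 27.3
tcp_pos: [0.4661, -0.023, 0.1265]
ee_rot: [[1.0, 0.017, 0.006], [0.017, -1.0, 0.001], [0.006, -0.001, -1.0]]
wrist_force: [0.4, -1.3, -0.6]
gripper_width: 0.383
gripper_force: 30.0
```

Request:
servo_tool --pt "-0.1 -0.9 0 0 24" --pt "-0.2 -1.9 0 0 24" --pt "-0.3 -2.9 0 0 24" --pt "-0.5 -3.9 0 0 24" --pt "-0.6 -4.9 0 0 24"

```text
time_s: 27.72
tcp_pos: [0.4448, -0.1722, 0.1232]
ee_rot: [[1.0, 0.014, -0.002], [0.014, -1.0, 0.001], [-0.001, -0.001, -1.0]]
wrist_force: [0.4, 0.3, -1.1]
gripper_width: 0.384
gripper_force: 30.0
```

Request:
servo_tool --pt "-0.15 -1.0 0 0 24" --pt "-0.3 -2.0 0 0 24" --pt "-0.45 -3.0 0 0 24" --pt "-0.6 -4.0 0 0 24" --pt "-0.7 -4.8 0 0 24"

```text
time_s: 28.13
tcp_pos: [0.4241, -0.3168, 0.123]
ee_rot: [[1.0, 0.013, -0.001], [0.013, -1.0, 0.001], [-0.001, -0.001, -1.0]]
wrist_force: [-0.1, 0.4, -0.1]
gripper_width: 0.385
gripper_force: 30.0
```

Request:
servo_tool --pt "-0.1 -0.8 0 0 24" --pt "-0.2 -1.3 0 0 24" --pt "-0.2 -1.6 -0.1 0 24" --pt "-0.2 -1.67 -0.6 0 24" --pt "-0.2 -1.67 -1.1 0 24"

```text
time_s: 28.55
tcp_pos: [0.4193, -0.3658, 0.0903]
ee_rot: [[1.0, 0.013, 0.001], [0.013, -1.0, -0.0], [0.001, 0.0, -1.0]]
wrist_force: [-0.0, -0.1, -1.6]
gripper_width: 0.379
gripper_force: 30.0
```

Request:
servo_tool --pt "0 0 -0.3 0 24" --pt "0 0 -0.5 0 24" --pt "0 0 -0.6 0 24" --pt "0 0 -0.6 0 24" --pt "0 0 -0.6 0 24"

```text
time_s: 28.97
tcp_pos: [0.4196, -0.3651, 0.0731]
ee_rot: [[1.0, 0.015, 0.0], [0.015, -1.0, -0.0], [0.0, 0.0, -1.0]]
wrist_force: [-0.9, 0.3, -0.1]
gripper_width: 0.382
gripper_force: 30.0
```

```bash
python3 - <<'E'
from m import *
print(r.sense()['tcp_pos'],r.sense()['time_s'])
s=cap('scene'); cv2.imwrite('pics/s9.png',cv2.resize(s['pixels'][60:210,130:300],None,fx=4,fy=4,interpolation=cv2.INTER_CUBIC)[:,:,::-1])
E
```

```text
[ 0.41959612 -0.36510018  0.07308812] 28.9667
```

View pics/s9.png

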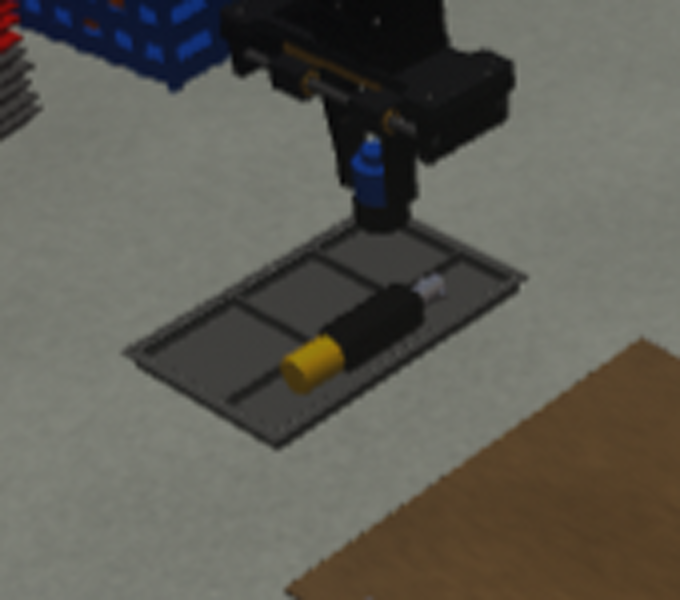

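The blue connector hangs over the small-end compartment of the grey tray. I'll lower it 29 mm and release it.

Request:
servo_tool --pt "0 0 -0.3 0 24" --pt "0 0 -0.55 0 24" --pt "0 0 -0.78 0 24" --pt "0 0 -0.92 0 24" --pt "0 0 -0.98 0 24"

```text
time_s: 29.43
tcp_pos: [0.4185, -0.3649, 0.0432]
ee_rot: [[1.0, 0.015, -0.003], [0.015, -1.0, 0.001], [-0.003, -0.001, -1.0]]
wrist_force: [-3.4, 4.7, 14.9]
gripper_width: 0.384
gripper_force: 30.0
```

Request:
servo_tool --pt "0 0 0 0 24" --pt "0 0 0 0 36" --pt "0 0 0 0 46" --pt "0 0 0 0 48" --pt "0 0 0 0 48"

```text
time_s: 29.85
tcp_pos: [0.4193, -0.3653, 0.0432]
ee_rot: [[1.0, 0.014, 0.0], [0.014, -1.0, -0.0], [0.0, 0.0, -1.0]]
wrist_force: [-0.1, 0.2, 0.5]
gripper_width: 0.526
gripper_force: 0.0
```

Request:
servo_tool --pt "0 0 0.3 0 48" --pt "0 0 1.0 0 48" --pt "0 0 2.0 0 48" --pt "0 0 3.0 0 48" --pt "0 0 4.0 0 48"

```text
time_s: 30.27
tcp_pos: [0.419, -0.3651, 0.1653]
ee_rot: [[1.0, 0.014, 0.0], [0.014, -1.0, -0.0], [0.0, 0.0, -1.0]]
wrist_force: [1.1, 0.8, 0.1]
gripper_width: 0.551
gripper_force: 0.0
```

Request:
servo_tool --pt "0 0 0.5 0 48" --pt "0 -0.5 1.0 0 48" --pt "0 -1.5 1.5 0 48" --pt "0 -2.5 1.5 0 48" --pt "0 -3.0 1.5 0 48"

```text
time_s: 30.68
tcp_pos: [0.4197, -0.458, 0.2107]
ee_rot: [[1.0, 0.013, 0.003], [0.013, -1.0, -0.003], [0.003, 0.003, -1.0]]
wrist_force: [0.5, -0.0, -0.6]
gripper_width: 0.554
gripper_force: 0.0
```

```bash
python3 - <<'E'
from m import *
print(r.sense()['tcp_pos'],r.sense()['time_s'])
s=cap('scene'); t=cap('top'); cv2.imwrite('pics/s10.png',np.hstack([s['pixels'][90:360,130:500],t['pixels'][80:350,90:490]])[:,:,::-1])
E
```

```text
[ 0.4196597  -0.4579561   0.21066418] 30.6833
```

View pics/s10.png

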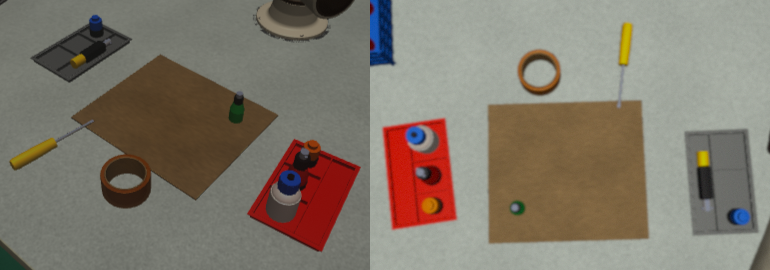

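Both kits are complete, and the soap nozzle, tape roll and screwdriver haven't moved. Handing in.

```bash
python3 -c "from station import r; print(r.finish_job())"
```

```text
the job is handed in; nothing more can be done
None
```

I made up both kits as asked and handed the job in at about 31 s on the robot's clock; the last pictures show all five items in their compartments and the soap nozzle, tape roll and screwdriver where they started.

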